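Zero a coating gauge and hold it square on the marked spot of a sloping pan

ROBOT

A 6-joint arm with a two-finger parallel gripper is mounted at the origin on the work surface. World frame = base frame: x ahead of the robot, y to its left, z up, the work surface at z = 0. Lengths are in m, angles in rad, forces in N, time in s.
With the tool pointing down it reaches from about 0.35 to 0.925 m from the base axis. Payload 6.4 kg.
Tool frame: the origin (TCP) lies midway between the tips of the shut fingers; the grasp point (between the pads) lies 19 mm behind it; x points along the fingers, z is the direction in which the jaws open and shut, and the axes are right-handed (so a half turn about x gives the same grasp; the last joint's range is limited). The gripper opens to 85 mm and grips with 20 to 120 N. Pads are 22 mm wide; open, the fingers measure 114 mm over their backs; the gripper's body (76 mm by 85 mm) begins 54 mm behind the grasp point. The pads swing forward as they close: fully open they stand 13 mm farther back than shut.
Start: joints at [-1.427, 0.245, 1.558, -0, 1.339, -0.174], TCP at [0.203, -0.617, 0.231] pointing down, gripper open.
Joint ranges: [-3.13, 3.13], [-1.02, 2.26], [0.13, 2.54], [-0.95, 4.09], [0.21, 2.88], [-2.74, 2.74]. Speed limits (rad/s): [2.57, 2.57, 3.14, 3.14, 3.14, 3.14].

INTERFACE

Orientations are given as a rotation vector (axis times angle).
In Python, from station import telemetry, vision, job, finder gives the robot as it stands.
- The arm moves only by the shell command python3 -m inch 'ROWS' [FORCE]. ROWS is JSON, a list that holds one entry, the list of rows, each a list of 5 numbers: the shift along the tool's x, y, z in cm, then the turn about the tool's x in rad, then the opening, from 0 (shut) to 1 (fully open). In form: [[[x, y, z, roll, hand], ...]]. A call has 1 to 20 rows; each row is the pose to reach, as a shift and turn from the pose commanded when the call began, along the tool's axes at that moment; what a row does not reach only later rows make up. A row lasts 1/10 s, in which the tool goes at most 50 mm and 8.59 degrees, less where a joint would pass 70% of its speed; a pose out of reach is approached as far as the arm can. A call with a gripper value outside its range is refused whole. The fingers move at their own pace and stop on an object; FORCE is the grip in N (left out, the last holds). Time passes only in rows, so rows that repeat a pose let the fingers close. It gives the time, the measured TCP pose, the force and the opening at its end, in the units of the state.
- telemetry.get_state(): the state, without advancing time (a new reading comes with each control period).
- vision.capture(name): name is "scene" or "top" or "wrist"; returns a dict with "img" (400x640x3 uint8, red, green, blue), "vertical_fov" (degrees; the focal length in pixels is half the picture's height over the tangent of half this angle, whatever the lens; pixels are square), "cx", "cy" (the principal point, pixels), "view" (4x4, takes a point from world to camera coordinates); the wrist camera has in their place "mount" (4x4, takes a point from camera to tool coordinates, whose origin is the TCP and whose axes are the tool frame's). Camera axes: x right, y up, looking along -z (the intrinsics and any distortion apply to the point x, -y, -z); pixel columns grow to the right and rows downward; lengths in m; the calibration is good to about 2 mm. The wrist camera is an equidistant fisheye: a pixel r from the principal point sees the ray r / f radians off the axis. A picture is of the moment at which its call begins: read the wrist's pose just before it. There is no depth.
- job.finish_job(): hands the job in, once; it reports no verdict.
Trained networks look in a picture, given as the dict that the camera call returned (one of the last four; its "shot" number tells which), for a name from the list of things; names that differ only in an ending like _2 or _b are one class to them, and where a whole thing is asked for, a point or a joint stands for the part that bears it (a point fixed in the world has none). Each returns a list of dicts, best first, with "p" (0 to 1); they miss things now and then, are a little off and sometimes report something else, mostly with a low value. They report only what shows in the picture. A call takes as long as a camera call. They do not tell look-alikes from the thing itself.
- finder.look_for(picture, target): "centre" ([x, y, z] in m, in the coordinates of the camera as it stood for that picture, good to about 4 mm: the middle of the surface that is visible of it).
The state is a dict: "t": time; "joint_positions": joint angles; "dq": joint speeds; "tau": joint torques, N m; "eef_pos": TCP position; "orientation": TCP orientation; "force": force on the tool from outside, world axes, zero at the start; "ft_torque": the same for the moment, N m; "finger_gap": finger opening in m.
Only numpy, scipy, OpenCV 4.12 (cv2) and the standard library are available. Lean on these libraries where they do the work, as an engineer would, in place of code of your own. Each camera call takes 0.05 s, during which the arm holds its last target.

TASK

Check the pan's non-stick coating: draw the gauge out of its holder, zero it by pressing its spring tip upright onto the middle of the bare steel zero plate for about a second, lift it off, then press the tip onto the coating at the centre of the white ring, square to the sloping face. Both times press gently, until the spring tip is about half-way in, never bottomed hard. Finish while still holding the gauge there, in the hand and pressed on the spot, and leave everything else where it is.

Things in the scene. Friction and masses are not known exactly. Their poses are not given: they have to be found in the camera images.
- gauge_grip (a point): Coating gauge: upright loose probe, 128 mm long, 0.1 to 0.16 kg, round about z (tip to butt). This is the centre of its black handle (26 mm diameter, ends 40 mm above and below): grip here. Below it: steel collar (38 mm wide, 8 mm thick), neck (16 mm wide, 22 mm long), spring tip (10 mm wide, rounded) whose end is 88 mm below this point.
- gauge_tip (a point): The very end of the gauge's spring-loaded tip, on the gauge's axis (it moves with the tip when that is pressed in); 88 mm from gauge_grip when not pressed.
- plunger (a joint): How far the gauge's tip is pressed in: 0 fully out, 0.014 m fully in (bottomed). Spring: about 1.2 N starts it moving, plus 0.3 N for each mm; half-way (7 mm) takes 3.3 N.
- gauge: The whole gauge. Origin at the centre of the collar's underside, 48 mm below gauge_grip; z from tip to butt. At the start it stands in its holder, the collar resting on the holder's top; draw it straight up by 45 mm or more to clear it.
- holder: The gauge's holder: fixed grey plastic block 80 x 80 x 60 mm with a hole in its top, 22 mm wide and 50 mm deep; origin at the centre of its underside.
- zero_plate: The zero plate: fixed solid bare steel disc 60 mm in diameter with a level top 25 mm above the table, on a thin rubber foot 72 mm wide; origin at the centre of its underside.
- zero_top (a point): Centre of the zero plate's level top face, 25 mm above the table; z up.
- pan: Coated baking pan: dark, 180 x 260 mm inside, rim 15 mm high, fixed on a wire rest sloping 20 degrees: low on its -x side (to the robot), high on its +x side. Origin on the table under its middle, z up; the coated face's middle is 65 mm above it. Three white outlines, 30 to 40 mm wide, lie flat on it in a row: ring, square, triangle.
- spot (a point): Centre of the white ring (30 mm in diameter), on the coated face of the pan. z is the outward normal of the sloping face, x points straight up the slope.
- cutter: Bystander, loose: steel ring cutter, open tube 48 mm wide, 28 mm high; origin at its underside.
- ramekin: Bystander, loose: small white dish 80 mm wide, 45 mm high; origin at its underside.
- spice_jar: Bystander, loose: clear jar 44 mm wide, 85 mm high; origin at its underside.
- spoon: Bystander, loose: steel spoon lying flat; origin at its underside, near its middle.
- scraper: Bystander, loose: bench scraper lying flat, about 100 x 150 mm, 22 mm high; origin at its underside.
- cup: Bystander, loose: steel mug 80 mm wide, 75 mm high; origin at its underside.
Mind the look-alikes: they are no part of the job. What is shaped like the holder but green or yellow is not meant. Leave any yellow look-alike of the gauge alone.

How it is judged:
On the way, in this order (a step that is already met when the one before it is completed fails the run):
1. the gauge is zeroed: tip pressed 3 to 11 mm in on the zero plate, within 15 mm of its centre, the gauge upright within 8.6 degrees, force under 8 N, in the hand, for 0.6 s (distance between gauge_tip and zero_top below 0.015 m and angle between gauge_grip's own z axis and vertical below 0.15 rad and contact force between gauge and zero_plate between 0.5 and 8 N and value of joint plunger between 0.003 and 0.011 m and contact force between the fingers and gauge above 1 N), for 0.6 s.
2. the gauge is lifted off the zero plate, its tip sprung out (distance between gauge_tip and zero_top above 0.015 m and value of joint plunger below 0.002 m), for 0.1 s.
3. the tip is on the ring's centre, square to the slope and lightly pressed (distance between gauge_tip and spot below 0.01 m and angle between the z axis of gauge_grip and the z axis of spot, either way round below 0.15 rad and contact force between gauge and pan between 0.5 and 8 N and value of joint plunger between 0.003 and 0.011 m and contact force between the fingers and gauge above 1 N), for 0.3 s.
At the end, for the whole second after the job is handed in: Gauge held still in the fingers only, tip within 10 mm of the ring's centre on the pan, axis within 0.15 rad of the face's normal, tip pressed in 3 to 11 mm with 0.5 to 8 N on the pan; not touching holder or zero plate; loose bystanders within 30 mm of their starts (all of step 3 and contact force between gauge and holder below 0.1 N and contact force between gauge and zero_plate below 0.1 N and linear speed of gauge below 0.02 m/s and distance of each of cutter, ramekin, spice_jar, spoon, scraper, cup from where it was at the start of the episode below 0.03 m); the arm keeps its last pose, push and grip.
It fails at once if the gauge is pressed hard (over 15 N) on the pan or the zero plate (contact force between gauge and pan above 15 N or contact force between gauge and zero_plate above 15 N).
It fails at once if a bystander is moved by more than 30 mm (distance of any of cutter, ramekin, spice_jar, spoon, scraper, cup from where it was at the start of the episode above 0.03 m).
It also fails if it takes over 43 s, if anything falls off the work surface, if the arm or the gripper's body presses on something with over 40 N, if the wrist force passes 120 N, or if a joint passes its speed limit or range.

## Working session

There is one attempt and no reset: what is moved stays moved. The work goes in short steps, Python scripts to look and compute and a shell command to move; the robot and the scene stay as the last step left them, time stands still between calls to the robot, and variables do not carry over. Pictures are saved under pics/ and viewed, and the job is handed in when it is done.

```bash
ls; mkdir -p pics; cat > h.py <<'E'
import numpy as np,cv2
from station import telemetry,vision,job,finder
from scipy.spatial.transform import Rotation as R
def st(): return telemetry.get_state()
def pose(s):
    T=np.eye(4);T[:3,:3]=R.from_rotvec(s['orientation']).as_matrix();T[:3,3]=s['eef_pos'];return T
def c2w(p,s=None):
    return pose(s)@np.array(p['mount']) if 'mount' in p else np.linalg.inv(np.array(p['view']))
def foc(p): return 200/np.tan(np.radians(p['vertical_fov'])/2)
def save(p,n): cv2.imwrite('pics/'+n,cv2.cvtColor(p['img'],cv2.COLOR_RGB2BGR))
def ray(p,u,v,T):
    x=u-p['cx'];y=v-p['cy'];f=foc(p)
    if 'mount' in p:
        r=np.hypot(x,y);a=r/f;d=np.array([np.sin(a)*x/max(r,1e-9),-np.sin(a)*y/max(r,1e-9),-np.cos(a)])
    else: d=np.array([x/f,-y/f,-1]);d/=np.linalg.norm(d)
    return T[:3,3],T[:3,:3]@d
def onz(p,u,v,z,T):
    o,d=ray(p,u,v,T);return o+d*(z-o[2])/d[2]
def proj(p,X,T):
    c=np.linalg.inv(T)@np.append(X,1);x,y,z=c[0],-c[1],-c[2];f=foc(p)
    if 'mount' in p:
        r=np.hypot(x,y);a=np.arctan2(r,z);return np.array([p['cx']+f*a*x/r,p['cy']+f*a*y/r])
    return np.array([p['cx']+f*x/z,p['cy']+f*y/z])
E
python3 - <<'E'
from h import *
s=st();print(s)
for n in ['scene','top','wrist']:
    s=st();p=vision.capture(n);save(p,n+'0.png');T=c2w(p,s)
    print(n,{k:v for k,v in p.items() if k not in('img',)})
    for t in ['gauge','holder','zero_plate','pan','gauge_grip','spot','cutter','ramekin','spice_jar','spoon','scraper','cup']:
        try:
            for r in finder.look_for(p,t)[:4]:
                X=(T@np.append(r['centre'],1))[:3];print(n,t,round(r['p'],2),X.round(3),proj(p,X,T).round())
        except Exception as e: print(t,e)
E
```

```text
pics
{'t': 0.0, 'joint_positions': array([-1.42707802e+00,  2.45819111e-01,  1.55901300e+00, -1.00280137e-05,
        1.33868959e+00, -1.74108721e-01]), 'dq': array([-0.00157256,  0.0013236 ,  0.00086695, -0.00083981, -0.000572  ,
        0.00034981]), 'tau': array([-9.41876424e-04, -4.29506421e+01, -3.26131582e+01, -1.54515637e-04,
        5.19494555e-03, -1.17283644e-06]), 'eef_pos': array([ 0.20304419, -0.61688895,  0.23017764]), 'orientation': array([ 0.97329158,  1.34434461, -0.971007  ]), 'force': array([0.07383665, 0.13514859, 0.41226511]), 'ft_torque': array([ 0.01036096, -0.0090226 ,  0.00858558]), 'finger_gap': 0.08554404256679644}
scene {'vertical_fov': 52.96192546588185, 'cx': 314.22613944521265, 'cy': 204.47728485570858, 'view': array([[-0.60405363,  0.79668845,  0.02016743,  0.32755782],
       [-0.46418709, -0.37229407,  0.80369613,  0.15562488],
       [ 0.64780364,  0.47611411,  0.59469808, -1.52319163],
       [ 0.        ,  0.        ,  0.        ,  1.        ]]), 'shot': 1}
scene gauge 0.95 [0.505 0.351 0.102] [441. 257.]
scene gauge 0.78 [0.612 0.359 0.084] [423.
[... 2070 characters left out ...]
2.]
top scraper 0.75 [0.322 0.193 0.013] [260. 267.]
top cup 0.81 [ 0.431 -0.506  0.037] [503. 224.]
top cup 0.67 [0.491 0.333 0.058] [210. 208.]
wrist {'vertical_fov': 65.70646984690485, 'cx': 321.1683003627994, 'cy': 199.48204107100332, 'mount': array([[ 4.59989961e-04,  2.67058815e-01, -9.63680122e-01,
        -1.42007401e-01],
       [-1.00705201e-04,  9.63680232e-01,  2.67058797e-01,
         6.73937862e-02],
       [ 9.99999889e-01, -2.57967654e-05,  4.70177444e-04,
         1.20345919e-04],
       [ 0.00000000e+00,  0.00000000e+00,  0.00000000e+00,
         1.00000000e+00]]), 'shot': 3}
wrist spoon 0.83 [ 0.283 -0.152  0.009] [54. 42.]
wrist cup 0.64 [ 0.386 -0.506  0.009] [280.   2.]
```

View pics/scene0.png

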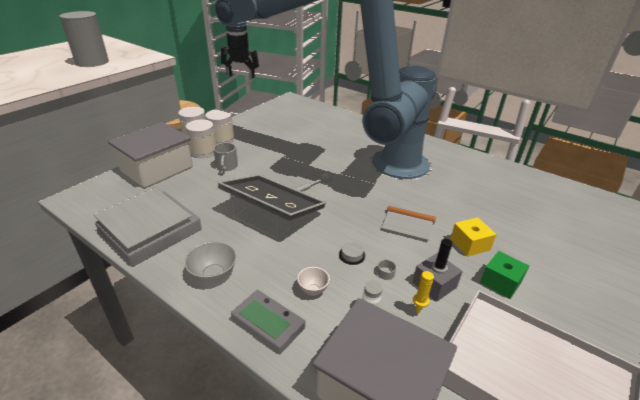

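View pics/top0.png

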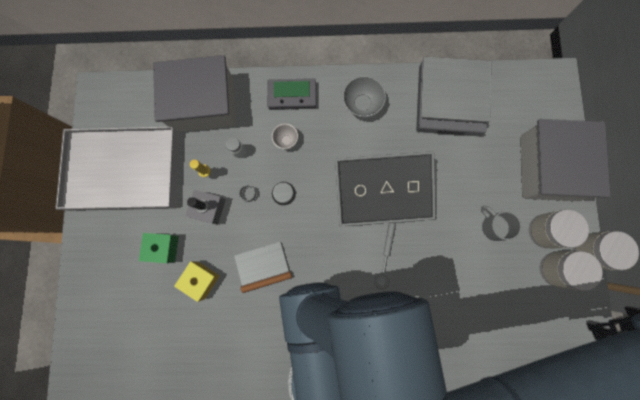

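View pics/wrist0.png

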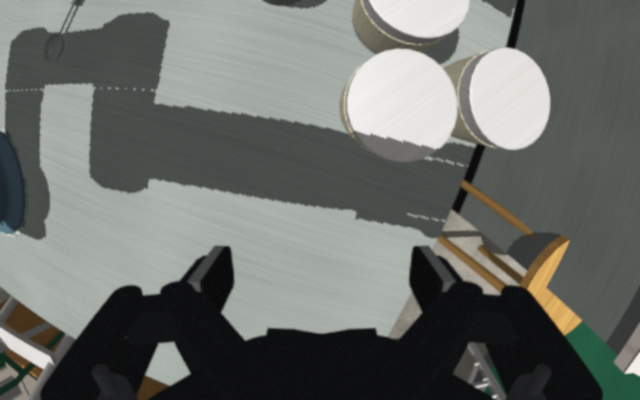

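The scene view shows the black gauge in the grey holder at (442,258). The look-alikes are the yellow gauge at (424,290), the green block at (505,273) and the yellow block at (473,237). The pan is at (272,195), with the ring on the triangle's robot-left side, and the zero plate is at (352,253). I'll check the gauge choice in close crops.

```bash
python3 - <<'E'
import cv2,numpy as np
s=cv2.imread('pics/scene0.png');t=cv2.imread('pics/top0.png')
def c(i,x,y,w,h,k): return cv2.resize(i[y:y+h,x:x+w],(w*k,h*k),interpolation=cv2.INTER_CUBIC)
a=c(s,335,225,100*1+35,75,5)[:, :400*2]
b=c(t,180,155,120,75,5)
cv2.imwrite('pics/c1.png',a);cv2.imwrite('pics/c2.png',b)
cv2.imwrite('pics/c3.png',c(t,335,150,105,75,6)); cv2.imwrite('pics/c4.png',c(s,215,165,115,65,6))
from h import *
print(pose(st()).round(3))
E
```

```text
[[-0.     0.95   0.312  0.203]
 [-0.     0.312 -0.95  -0.617]
 [-1.    -0.     0.     0.231]
 [ 0.     0.     0.     1.   ]]
```

View pics/c1.png

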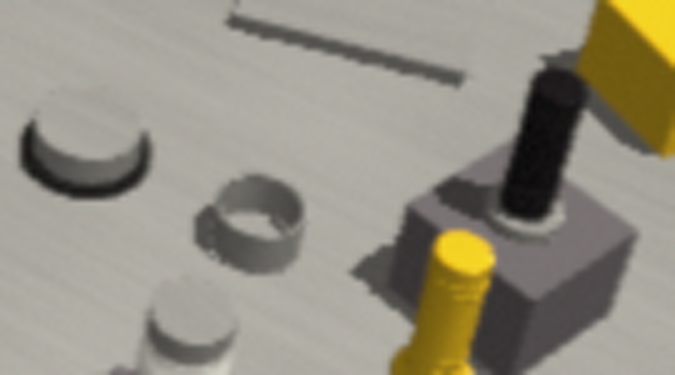

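View pics/c2.png

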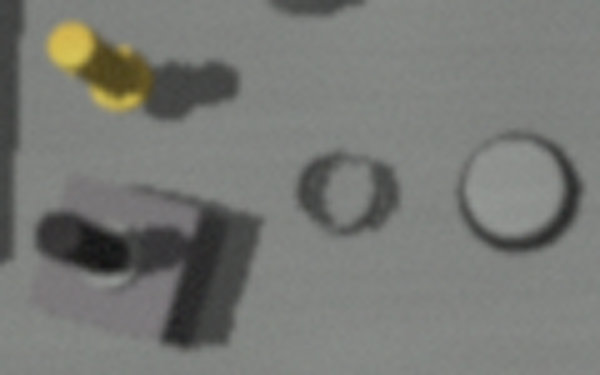

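View pics/c3.png

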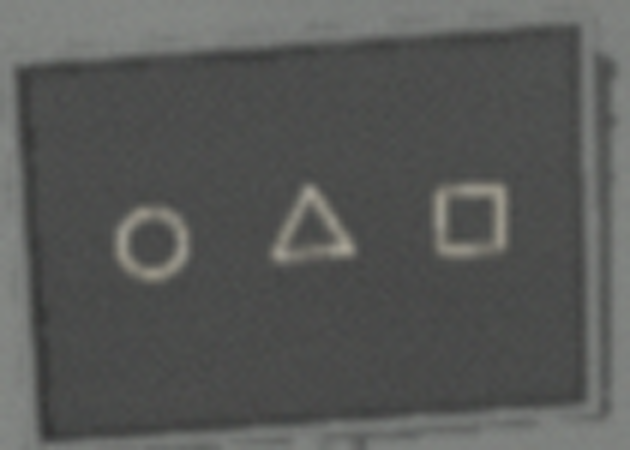

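View pics/c4.png

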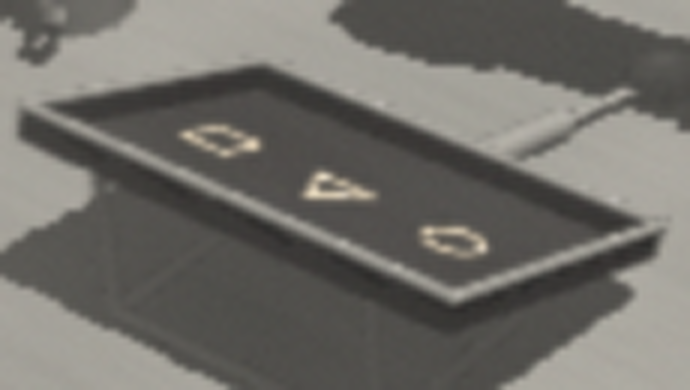

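The crops confirm it: the black-handled gauge stands in the grey holder (top (195,203), scene (443,258)), and the yellow one is loose just in front of it. Next I'll work out positions by triangulation.

```bash
python3 - <<'E'
from h import *
S=vision.capture('scene');P=vision.capture('top')
Ts,Tp=c2w(S),c2w(P)
def tri(a,b):
    o1,d1=ray(P,*a,Tp);o2,d2=ray(S,*b,Ts)
    A=np.stack([d1,-d2],1);t=np.linalg.lstsq(A,o2-o1,rcond=None)[0]
    p,q=o1+t[0]*d1,o2+t[1]*d2
    return ((p+q)/2).round(4),round(np.linalg.norm(p-q)*1000,1)
print('butt',tri((192.4,201),(446.8,241.4)),onz(P,192.4,201,.148,Tp),onz(S,446.8,241.4,.148,Ts))
print('collar',tri((201,208),(441,268)),onz(P,201,208,.066,Tp),onz(S,441,268,.066,Ts))
print('plate',tri((282.6,192.6),(353,249.4)),onz(P,282.6,192.6,.025,Tp),onz(S,353,249.4,.025,Ts))
print('ring',tri((360.3,190.7),(290.8,205.3)))
print('square',tri((413.5,186.7),(251.5,188.3)))
print('tri',tri((386.8,188),(271,196)))
# inner corners of coated face
c=lambda x,y:(335+x/6,150+y/6)
d=lambda x,y:(215+x/6,165+y/6)
for n,a,b in [('hiL',c(18,68),d(455,298)),('hiR',c(585,28),d(22,105)),('loL',c(42,440),d(662,230)),('loR',c(605,412),d(260,68))]: print(n,tri(a,b))
E
```

```text
butt (array([0.4976, 0.3515, 0.1483]), np.float64(4.0)) [0.49839744 0.34973558 0.148     ] [0.49575495 0.35306512 0.148     ]
collar (array([0.4918, 0.3568, 0.0589]), np.float64(0.6)) [0.49065598 0.35465451 0.066     ] [0.499574  0.3582524 0.066    ]
plate (array([0.5373, 0.1279, 0.0228]), np.float64(1.9)) [0.53734355 0.1267874  0.025     ] [0.53892317 0.12986312 0.025     ]
ring (array([ 0.5305, -0.0989,  0.0642]), np.float64(2.1))
square (array([ 0.5391, -0.2505,  0.0647]), np.float64(0.6))
tri (array([ 0.5357, -0.1733,  0.0679]), np.float64(3.1))
hiL (array([ 0.6065, -0.0358,  0.1063]), np.float64(4.0))
hiR (array([ 0.6211, -0.2995,  0.1075]), np.float64(3.0))
loL (array([ 0.4387, -0.0423,  0.0453]), np.float64(8.6))
loR (array([ 0.4482, -0.3126,  0.0397]), np.float64(4.7))
```

```bash
python3 -m inch '[[[-2,48.2,-35.4,0.26,1],[-2,48.2,-35.4,0.26,1],[-2,48.2,-35.4,0.26,1],[-2,48.2,-35.4,0.26,1],[-2,48.2,-35.4,0.26,1],[-2,48.2,-35.4,0.26,1],[-2,48.2,-35.4,0.26,1],[-2,48.2,-35.4,0.26,1],[-2,48.2,-35.4,0.26,1],[-2,48.2,-35.4,0.26,1],[-2,48.2,-35.4,0.26,1],[-2,48.2,-35.4,0.26,1],[-2,48.2,-35.4,0.26,1],[-2,48.2,-35.4,0.26,1]]]'
python3 - <<'E'
from h import *
s=st();print(s['t'],pose(s).round(4),s['joint_positions'].round(2),s['force'])
p=vision.capture('wrist');save(p,'w1.png');T=c2w(p,s)
for X in [(.5305,-.0989,.0642),(.5391,-.2505,.0647)]: print(proj(p,np.array(X),T))
E
```

```text
t: 3.45
eef_pos: [0.5507, -0.1297, 0.2513]
orientation: [1.164, 1.237, -1.165]
force: [-0.1, -0.1, -0.6]
finger_gap: 0.0854
3.45 [[-3.000e-04  9.982e-01  6.010e-02  5.507e-01]
 [-3.000e-04  6.010e-02 -9.982e-01 -1.297e-01]
 [-1.000e+00 -3.000e-04  3.000e-04  2.513e-01]
 [ 0.000e+00  0.000e+00  0.000e+00  1.000e+00]] [-0.43  0.03  1.76 -0.    1.35  1.08] [-0.06461697 -0.11984852 -0.63580122]
[292.11139099 194.62079704]
[426.21861151 195.34397295]
```

View pics/w1.png

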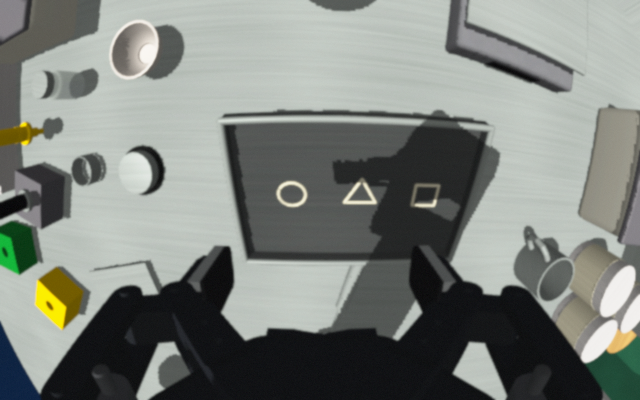

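The wrist view puts the ring at (291,194) and the square at (425,195), matching the projected positions to about 1 px. Next I'll move above the gauge.

```bash
python3 -m inch '[[[-1,-2.5,-48.4,0,1],[-1,-2.5,-48.4,0,1],[-1,-2.5,-48.4,0,1],[-1,-2.5,-48.4,0,1],[-1,-2.5,-48.4,0,1],[-1,-2.5,-48.4,0,1],[-1,-2.5,-48.4,0,1],[-1,-2.5,-48.4,0,1],[-1,-2.5,-48.4,0,1],[-1,-2.5,-48.4,0,1],[-1,-2.5,-48.4,0,1],[-1,-2.5,-48.4,0,1]]]'
python3 - <<'E'
from h import *
s=st();print(s['t'],pose(s).round(4),s['joint_positions'].round(2),s['force'])
p=vision.capture('wrist');save(p,'w2.png');T=c2w(p,s)
for X in [(.497,.3525,.148),(.497,.3525,.064),(.538,.128,.025)]: print(proj(p,np.array(X),T))
E
```

```text
t: 4.7
eef_pos: [0.4978, 0.3502, 0.2611]
orientation: [1.167, 1.235, -1.168]
force: [0.9, -0.0, -0.1]
finger_gap: 0.0852
4.7 [[-2.000e-04  9.984e-01  5.690e-02  4.978e-01]
 [-8.000e-04  5.690e-02 -9.984e-01  3.502e-01]
 [-1.000e+00 -3.000e-04  7.000e-04  2.611e-01]
 [ 0.000e+00  0.000e+00  0.000e+00  1.000e+00]] [ 0.43  0.13  1.64 -0.    1.38  1.94] [ 0.91478102 -0.01113907 -0.1097526 ]
[318.22623708 196.53133098]
[318.88483002 177.09578915]
[486.66872923 153.21894116]
```

View pics/w2.png

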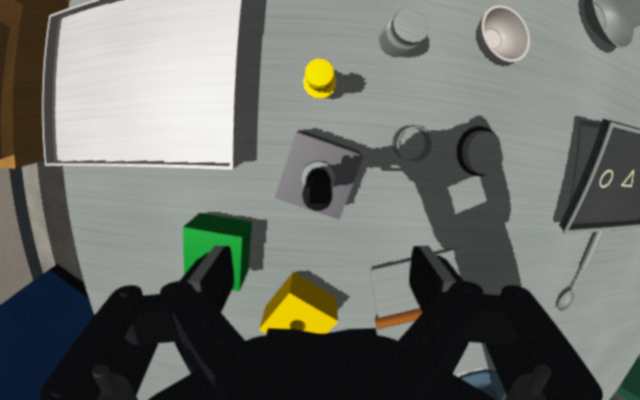

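```bash
python3 - <<'E'
import cv2
i=cv2.imread('pics/w2.png')
a=cv2.resize(i[120:220,270:370],(500,500),interpolation=cv2.INTER_CUBIC)
b=cv2.resize(i[110:170,460:520],(300,300),interpolation=cv2.INTER_CUBIC)
import numpy as np
o=np.zeros((500,800,3),np.uint8);o[:,:500]=a;o[:300,500:]=b
o=cv2.convertScaleAbs(o,alpha=1.8,beta=15);cv2.imwrite('pics/w2c.png',o)
E
```

```text
(no output)
```

View pics/w2c.png

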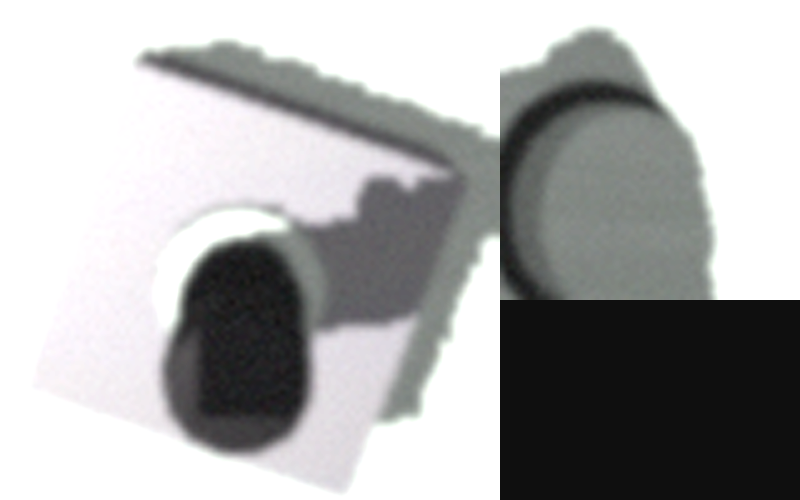

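Gauge butt disc at (317,197), against a predicted (318,196.5), so it sits about 3 mm in -z from the tool. I'll descend and grip.

```bash
python3 -m inch '[[[4,0,-0.3,0,1],[8,0,-0.3,0,1],[12,0,-0.3,0,1],[15,0,-0.3,0,1],[17.2,0,-0.3,0,1],[17.2,0,-0.3,0,1],[17.2,0,-0.3,0,1],[17.2,0,-0.3,0,0.5],[17.2,0,-0.3,0,0],[17.2,0,-0.3,0,0],[17.2,0,-0.3,0,0],[17.2,0,-0.3,0,0],[17.2,0,-0.3,0,0],[17.2,0,-0.3,0,0],[17.2,0,-0.3,0,0],[17.2,0,-0.3,0,0]]]' 35
python3 - <<'E'
from h import *
s=st();print(s['t'],pose(s).round(4),s['finger_gap'],s['force'])
p=vision.capture('wrist');save(p,'w3.png')
E
```

```text
t: 6.35
eef_pos: [0.4976, 0.3544, 0.09]
orientation: [1.167, 1.236, -1.166]
force: [-0.8, -1.1, 6.0]
finger_gap: 0.0251
6.35 [[ 7.000e-04  9.983e-01  5.790e-02  4.976e-01]
 [ 3.000e-04  5.790e-02 -9.983e-01  3.544e-01]
 [-1.000e+00  8.000e-04 -3.000e-04  9.000e-02]
 [ 0.000e+00  0.000e+00  0.000e+00  1.000e+00]] 0.025096951397303027 [-0.78140652 -1.07288625  5.97729016]
```

View pics/w3.png

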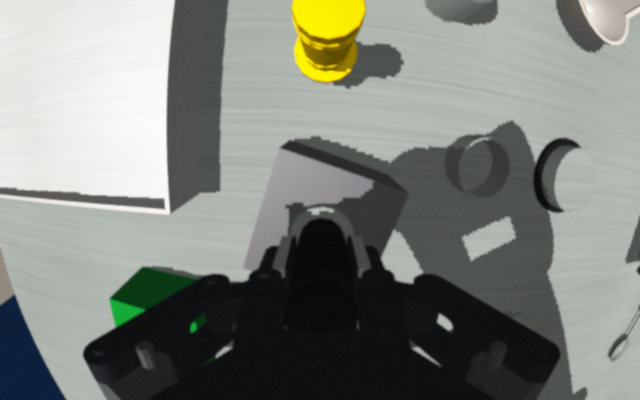

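```bash
python3 -m inch '[[[-2,0,0,0,0],[-5,0,0,0,0],[-8,0,0,0,0],[-8,0.6,4.5,0,0],[-8,1.2,9,0,0],[-8,1.8,13.5,0,0],[-8,2.3,18,0,0],[-6,2.7,22.7,0,0],[-6,2.7,22.7,0,0],[-6,2.7,22.7,0,0],[-6,2.7,22.7,0,0]]]'
python3 - <<'E'
from h import *
s=st();print(s['t'],pose(s).round(4),s['finger_gap'],s['force'])
P=vision.capture('top');save(P,'t2.png')
s=st();p=vision.capture('scene');save(p,'s2.png')
w=vision.capture('wrist');save(w,'w4.png')
a=lambda i,x,y:cv2.resize(i[y:y+100,x:x+100],(400,400),interpolation=cv2.INTER_CUBIC)
o=np.hstack([a(p['img'],300,170),a(w['img'],270,170)]);cv2.imwrite('pics/c5.png',o[:,:,::-1])
for n,p,T in [('s',p,c2w(p)),('t',P,c2w(P))]:
    for t in ['gauge','gauge_tip']:
        for r in finder.look_for(p,t)[:3]:
            X=(T@np.append(r['centre'],1))[:3];print(n,t,round(r['p'],2),X.round(3),proj(p,X,T).round())
E
```

```text
t: 7.5
eef_pos: [0.5372, 0.1298, 0.1492]
orientation: [1.166, 1.237, -1.166]
force: [-1.2, 0.2, -1.3]
finger_gap: 0.0254
7.5 [[-2.000e-04  9.983e-01  5.840e-02  5.372e-01]
 [ 4.000e-04  5.840e-02 -9.983e-01  1.298e-01]
 [-1.000e+00 -2.000e-04 -4.000e-04  1.492e-01]
 [ 0.000e+00  0.000e+00  0.000e+00  1.000e+00]] 0.025409032688290836 [-1.15423703  0.19315477 -1.25967099]
s gauge 0.74 [0.617 0.357 0.083] [421. 292.]
s gauge 0.59 [0.545 0.133 0.147] [357. 216.]
s gauge 0.34 [ 0.295 -0.168  0.014] [319. 178.]
t gauge 0.71 [0.6   0.347 0.091] [202. 169.]
```

View pics/c5.png

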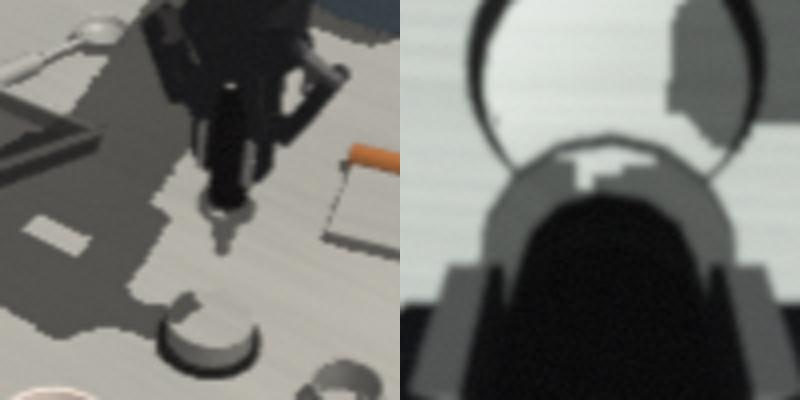

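View pics/w4.png

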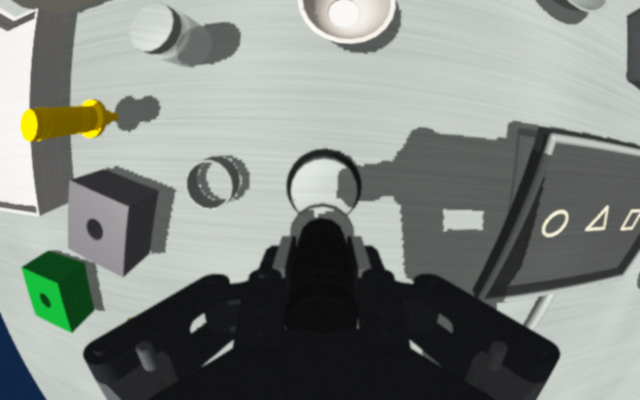

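```bash
python3 - <<'E'
from h import *
s=st();p=vision.capture('scene');w=vision.capture('wrist');T=c2w(p);W=c2w(w,s)
print(s['eef_pos'],s['force'])
for X in [(.5372,.1298,.080),(.5372,.1298,.124)]: print(proj(p,np.array(X),T))
X=np.array(s['eef_pos'])
for z in [.124+.0,.108]: print('collar',proj(w,np.array([X[0],X[1],z]),W))
print('plate',proj(w,np.array([.538,.129,.025]),W), [proj(w,np.array([.538,.129+d,.025]),W) for d in(-.03,.03)],proj(w,np.array([.568,.129,.025]),W))
# finder
for r in finder.look_for(w,'zero_plate')[:2]: 
    Y=(W@np.append(r['centre'],1))[:3];print(r['p'],Y,proj(w,Y,W))
E
```

```text
[0.5373567  0.12976926 0.14949991] [-0.33249678  0.74186097 -1.6000015 ]
[354.93916909 233.76964235]
[356.3065332  220.85123007]
collar [321.0497778  234.26029785]
collar [321.06517228 224.80272482]
plate [322.02628331 191.8724921 ] [array([355.58792147, 193.82420841]), array([288.33866464, 189.97398361])] [324.08394915 158.37015993]
0.55 [0.5465142  0.1284619  0.02129402] [323.18586955 181.6601799 ]
```

```bash
python3 -m inch '[[[2.5,0.05,0.2,0,0],[4.6,0.05,0.2,0,0],[4.6,0.05,0.2,0,0],[4.6,0.05,0.2,0,0]]]'; python3 -m inch '[[[0.3,0,0,0,0],[0.6,0,0,0,0],[0.9,0,0,0,0],[0.9,0,0,0,0],[0.9,0,0,0,0]]]'
python3 -m inch '[[[0.2,0,0,0,0],[0.4,0,0,0,0],[0.4,0,0,0,0]]]'
```

```text
t: 8.4
eef_pos: [0.5379, 0.1271, 0.1034]
orientation: [1.166, 1.236, -1.167]
force: [0.3, 0.3, 0.0]
finger_gap: 0.0252
t: 8.9
eef_pos: [0.5383, 0.1271, 0.0947]
orientation: [1.167, 1.235, -1.166]
force: [0.4, 0.8, 0.2]
finger_gap: 0.025
t: 9.2
eef_pos: [0.5382, 0.1272, 0.0903]
orientation: [1.167, 1.236, -1.166]
force: [-0.3, -1.6, 0.9]
finger_gap: 0.0253
```

```bash
python3 -m inch '[[[0.2,0,0,0,0],[0.2,0,0,0,0],[0.2,0,0,0,0],[0.2,0,0,0,0]]]'
python3 - <<'E'
from h import *
f=[]
for k in range(4):
    p=vision.capture('scene');s=st();f.append(s['force'])
print(np.mean(f,0),s['eef_pos'],s['t']);save(p,'s3.png')
w=vision.capture('wrist')
a=lambda i,x,y:cv2.resize(i[y:y+80,x:x+80],(400,400),interpolation=cv2.INTER_CUBIC)
o=np.hstack([a(p['img'],315,195),a(w['img'],280,170)]);cv2.imwrite('pics/c6.png',o[:,:,::-1])
E
```

```text
t: 9.6
eef_pos: [0.5382, 0.1271, 0.0885]
orientation: [1.167, 1.236, -1.166]
force: [0.8, -0.2, 1.5]
finger_gap: 0.0254
[1.14044279 0.03273409 2.37403087] [0.53816387 0.12713345 0.08845284] 9.8
```

View pics/c6.png

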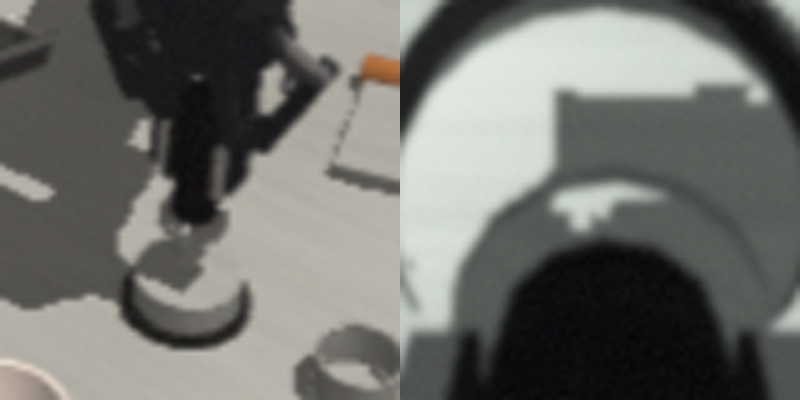

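The tip is on the plate near its centre. The net force is about 3.7 N after adding back the hanging weight, and it has been held there. I'll hold a little longer, lift, and go to the holder. The moves only allow yaw, so the 20° tilt has to be made by pivoting the gauge between the pads, with its tip caught in the mouth of the fixed holder's hole.

```bash
python3 -m inch '[[[0,0,0,0,0],[0,0,0,0,0],[0,0,0,0,0],[0,0,0,0,0],[0,0,0,0,0],[-1,0,0,0,0],[-3,0,0,0,0],[-6,0,0,0,0],[-7.5,0,0,0,0],[-7.5,-0.5,-4.5,0,0],[-7.5,-1,-9,0,0],[-7.5,-1.6,-13.5,0,0],[-7.5,-2.2,-18,0,0],[-7.5,-2.7,-22.9,0,0],[-7.5,-2.7,-22.9,0,0],[-7.5,-2.7,-22.9,0,0],[-7.5,-2.7,-22.9,0,0]]]'
python3 - <<'E'
from h import *
s=st();print(s['t'],pose(s).round(4),s['finger_gap'],s['force'])
p=vision.capture('scene');save(p,'s4.png')
w=vision.capture('wrist')
a=lambda i,x,y:cv2.resize(i[y:y+100,x:x+100],(400,400),interpolation=cv2.INTER_CUBIC)
o=np.hstack([a(p['img'],390,190),a(w['img'],270,170)]);cv2.imwrite('pics/c7.png',o[:,:,::-1])
E
```

```text
t: 11.55
eef_pos: [0.4976, 0.3533, 0.1628]
orientation: [1.166, 1.236, -1.168]
force: [0.5, 0.5, -0.2]
finger_gap: 0.0255
11.55 [[-1.200e-03  9.984e-01  5.710e-02  4.976e-01]
 [-9.000e-04  5.710e-02 -9.984e-01  3.533e-01]
 [-1.000e+00 -1.200e-03  8.000e-04  1.628e-01]
 [ 0.000e+00  0.000e+00  0.000e+00  1.000e+00]] 0.025465142410530026 [ 0.53954101  0.51741585 -0.15063044]
```

View pics/c7.png

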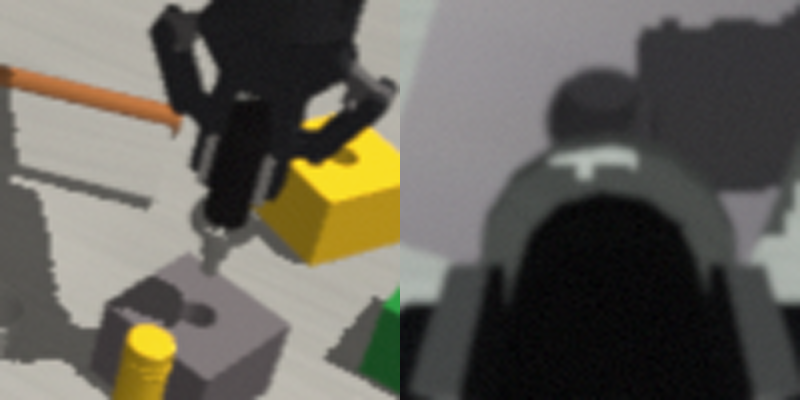

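```bash
python3 -m inch '[[[2,0,0,0,0],[4,0,0,0,0],[5.1,0,0,0,0],[5.1,0,0,0,0],[5.1,0,0,0,0],[5.1,-0.4,0,0,0],[5.1,-0.8,0,0,0],[5.1,-1.2,0,0,0],[5.1,-1.6,0,0,0],[5.1,-2,0,0,0],[5.1,-2,0,0,0]]]' 20
python3 - <<'E'
from h import *
s=st();print(s['t'],pose(s).round(4),s['finger_gap'],s['force'],s['ft_torque'])
p=vision.capture('scene');save(p,'s5.png')
w=vision.capture('wrist')
a=lambda i,x,y:cv2.resize(i[y:y+100,x:x+100],(400,400),interpolation=cv2.INTER_CUBIC)
o=np.hstack([a(p['img'],390,190),a(w['img'],270,170)]);cv2.imwrite('pics/c8.png',o[:,:,::-1])
E
```

```text
t: 12.75
eef_pos: [0.4787, 0.3533, 0.1135]
orientation: [1.168, 1.234, -1.163]
force: [5.9, -1.6, 0.2]
finger_gap: 0.0251
12.75 [[ 3.500e-03  9.983e-01  5.810e-02  4.787e-01]
 [ 8.000e-04  5.810e-02 -9.983e-01  3.533e-01]
 [-1.000e+00  3.600e-03 -5.000e-04  1.135e-01]
 [ 0.000e+00  0.000e+00  0.000e+00  1.000e+00]] 0.025145927736884375 [ 5.90092477 -1.61340015  0.20527292] [-0.23066052 -1.01040701  0.0232236 ]
```

View pics/c8.png

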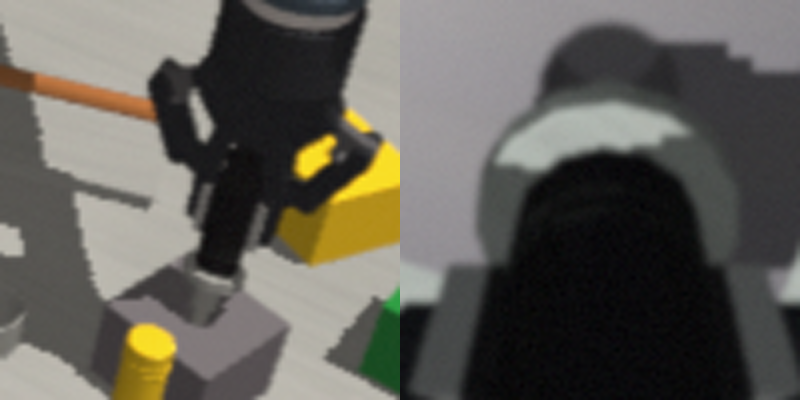

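The pivot is working: the collar has swung towards the camera at about 6 N of side force. I'll continue, then back off and measure.

```bash
python3 -m inch '[[[0,-0.4,0,0,0],[0,-0.8,0,0,0],[0,-1.2,0,0,0],[0,-1.5,0,0,0],[0,-1.5,0,0,0],[0,-1.5,0,0,0],[-2,-1.2,0,0,0],[-5,-1,0,0,0],[-8,-1,0,0,0],[-8,-1,0,0,0],[-8,-1,0,0,0]]]'
python3 - <<'E'
from h import *
s=st();print(s['t'],pose(s).round(4),s['finger_gap'],s['force'],s['ft_torque'])
p=vision.capture('scene');save(p,'s6.png')
P=vision.capture('top');save(P,'t6.png')
w=vision.capture('wrist');save(w,'w6.png')
a=lambda i,x,y:cv2.resize(i[y:y+100,x:x+100],(400,400),interpolation=cv2.INTER_CUBIC)
o=np.hstack([a(p['img'],390,160),a(w['img'],270,170)]);cv2.imwrite('pics/c9.png',o[:,:,::-1])
# predicted collar/tip pixels for tilts
T=c2w(p);W=c2w(w,s);M=pose(s)
for th in [0,14,17,20,23]:
    t=np.radians(th)
    g=lambda l:(M@np.array([-.020+l*np.cos(t),l*np.sin(t),0,1]))[:3]
    print(th,'scene tip',(proj(p,g(.088),T)-[390,160])*4,'coll top',(proj(p,g(.040),T)-[390,160])*4,'butt',(proj(p,g(-.04),T)-[390,160])*4,'| wrist tip',(proj(w,g(.088),W)-[270,170])*4+[400,0],'coll',(proj(w,g(.044),W)-[270,170])*4+[400,0])
E
```

```text
t: 13.95
eef_pos: [0.4666, 0.3524, 0.1914]
orientation: [1.165, 1.238, -1.169]
force: [0.2, -0.3, -2.1]
finger_gap: 0.0248
13.95 [[-3.000e-03  9.983e-01  5.800e-02  4.666e-01]
 [-6.000e-04  5.800e-02 -9.983e-01  3.524e-01]
 [-1.000e+00 -3.000e-03  4.000e-04  1.914e-01]
 [ 0.000e+00  0.000e+00  0.000e+00  1.000e+00]] 0.02481871217228878 [ 0.16385583 -0.28323787 -2.14057473] [ 0.02518818 -0.01562917  0.04523046]
0 scene tip [236.04892151 330.12641975] coll top [253.8106099  269.71816453] butt [285.91669871 160.52399543] | wrist tip [604.35644805 167.78339126] coll [604.20158089 260.87018647]
14 scene tip [225.26008579 346.42593325] coll top [248.93852589 276.82213381] butt [290.71261082 154.02540318] | wrist tip [604.32809735  54.09385915] coll [604.1790225  194.20675328]
17 scene tip [223.2111787  349.04599908] coll top [248.03194546 277.91086459] butt [291.57151016 153.12854744] | wrist tip [604.31998029  30.1431944 ] coll [604.17269361 180.60941392]
20 scene tip [221.26901943 351.33452575] coll top [247.179946  278.8376754] butt [292.36568275 152.41133609] | wrist tip [604.31109339   6.3713728 ] coll [604.16582186 167.3050457 ]
23 scene tip [219.43972349 353.28184018] coll top [246.38506592 279.59923788] butt [293.0932244  151.87480184] | wrist tip [604.30140961 -17.20449686] coll [604.15839954 154.31805231]
```

View pics/c9.png

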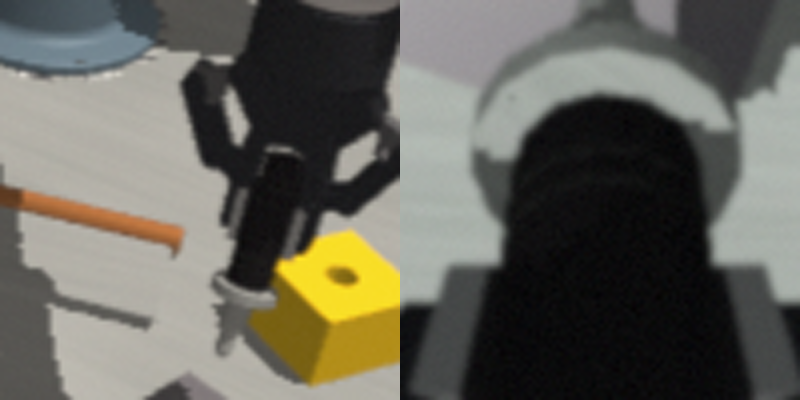

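```bash
python3 - <<'E'
import cv2
i=cv2.imread('pics/w6.png');o=cv2.resize(i[150:240,270:370],(800,720),interpolation=cv2.INTER_CUBIC)[:600]
cv2.imwrite('pics/c10.png',cv2.convertScaleAbs(o,alpha=1.3))
E
```

View pics/c10.png

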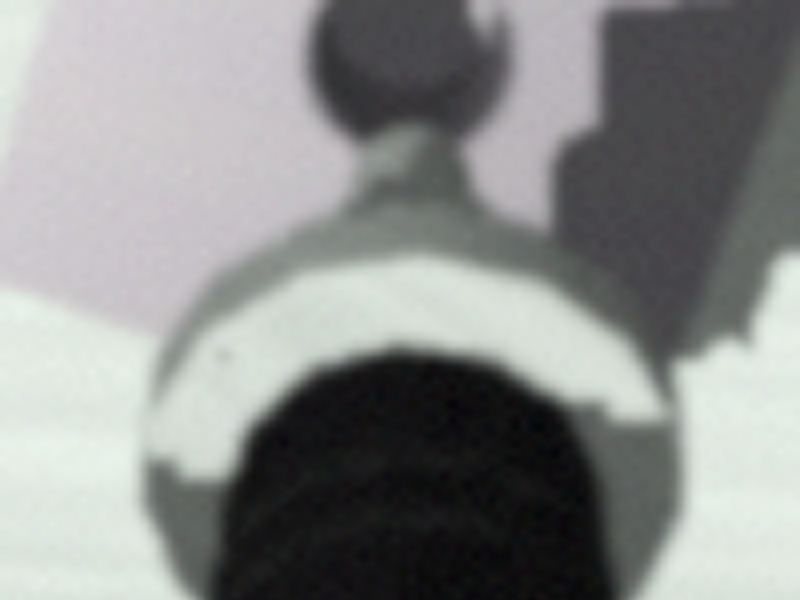

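```bash
python3 - <<'E'
from h import *
s=st();w=vision.capture('wrist');W=c2w(w,s);M=pose(s)
for th in [16,18,20,22,24,26]:
    t=np.radians(th);ax=np.array([np.cos(t),np.sin(t),0]);ny=np.array([-np.sin(t),np.cos(t),0])
    g=lambda v:(proj(w,(M@np.append(np.array([-.020,0,0])+v,1))[:3],W)-[270,150])*8
    a=np.linspace(0,2*np.pi,60)
    sp=np.array([g(ax*.083+.005*(np.cos(b)*ax+np.sin(b)*ny)) for b in a])
    print(th,'tip top',sp[:,1].min().round(),'collar topface upper edge',g(ax*.04+ny*.019)[1].round(),'underside edge',g(ax*.048+ny*.019)[1].round(), 'handle bottom edge',g(ax*.04+ny*.013)[1].round(), 'widest', [g(ax*.04+np.array([0,0,k*.019]))[0].round() for k in(-1,1)])
E
```

```text
16 tip top 204.0 collar topface upper edge 323.0 underside edge 264.0 handle bottom edge 402.0 widest [np.float64(132.0), np.float64(684.0)]
18 tip top 173.0 collar topface upper edge 309.0 underside edge 247.0 handle bottom edge 388.0 widest [np.float64(131.0), np.float64(685.0)]
20 tip top 143.0 collar topface upper edge 296.0 underside edge 230.0 handle bottom edge 374.0 widest [np.float64(130.0), np.float64(687.0)]
22 tip top 112.0 collar topface upper edge 284.0 underside edge 214.0 handle bottom edge 360.0 widest [np.float64(128.0), np.float64(688.0)]
24 tip top 82.0 collar topface upper edge 272.0 underside edge 199.0 handle bottom edge 347.0 widest [np.float64(127.0), np.float64(690.0)]
26 tip top 52.0 collar topface upper edge 261.0 underside edge 184.0 handle bottom edge 335.0 widest [np.float64(125.0), np.float64(691.0)]
```

```bash
python3 - <<'E'
from h import *
from scipy.optimize import least_squares
s=st();w=vision.capture('wrist');W=c2w(w,s);M=pose(s);p=vision.capture('scene');T=c2w(p)
def f(x):
    th,ox,oy,oz=x;t=th;ax=np.array([np.cos(t),np.sin(t),0]);ny=np.array([-np.sin(t),np.cos(t),0]);o=np.array([-.020+ox,oy,oz])
    W3=lambda v:(M@np.append(o+v,1))[:3]
    g=lambda v:(proj(w,W3(v),W)-[270,150])*8
    h=lambda v:(proj(p,W3(v),T)-[390,160])*4
    a=np.linspace(0,2*np.pi,60)
    tip=min(g(ax*.083+.005*(np.cos(b)*ax+np.sin(b)*ny))[1] for b in a)
    cl=[g(ax*.04+np.array([0,0,k*.019]))[0] for k in(-1,1)]
    return np.array([tip-125,g(ax*.04+ny*.019)[1]-255,g(ax*.048+ny*.019)[1]-200,g(ax*.04+ny*.013)[1]-348,cl[0]-143,cl[1]-683,*(h(ax*.088)-[223,355])*2])/8
r=least_squares(f,[.35,0,0,0],x_scale=[.1,.005,.005,.005]);print(r.x,np.degrees(r.x[0]),r.fun.round(2))
r2=least_squares(lambda x:f([x[0],x[1],0,x[2]]),[.35,0,0]);print(r2.x,np.degrees(r2.x[0]),r2.fun.round(2))
E
```

```text
[3.33797185e-01 2.47025598e-03 2.03668121e-03 2.60223384e-04] 19.125169933200688 [ 0.23  0.93  0.03 -0.98 -0.75  0.52 -1.19  0.43]
[3.60786225e-01 6.55731662e-03 2.68899097e-04] 20.671527993440566 [-0.66  1.82  0.71 -0.47  0.02 -0.23 -1.51  1.48]
```

The tilt in the hand measures 19–21°, so it's on target. Now to the ring, stopping about 40 mm short.

```bash
python3 -m inch '[[[0,0,4.5,0,0],[0,0,9,0,0],[0,-0.2,13.5,0,0],[0,-0.2,18,0,0],[0,-0.4,22.5,0,0],[0,-0.4,27,0,0],[0,-0.5,31.5,0,0],[0,-0.6,36,0,0],[0,-0.6,40.5,0,0],[1,-0.6,45.4,0,0],[2.1,-0.6,45.4,0,0],[2.1,-0.6,45.4,0,0],[2.1,-0.6,45.4,0,0]]]' 40
cat > m.py <<'E'
from h import *
s=st();print(s['t'],pose(s)[:3].round(4),s['finger_gap'],s['force'])
p=vision.capture('scene');P=vision.capture('top');w=vision.capture('wrist')
a=lambda i,x,y:cv2.resize(i[y:y+100,x:x+100],(400,400),interpolation=cv2.INTER_CUBIC)
o=np.hstack([a(p['img'],245,130),a(w['img'],270,120)])
import sys
cv2.imwrite('pics/'+sys.argv[1],cv2.convertScaleAbs(o[:,:,::-1],alpha=1.3));save(w,'w_'+sys.argv[1]);save(P,'t_'+sys.argv[1])
T=c2w(p);W=c2w(w,s);M=pose(s)
tip=(M@[.0667,.031,0,1])[:3];sp=np.array([.5305,-.0989,.0642])
print('tip',tip.round(4),'diff',sp-tip)
print('scene tip',(proj(p,tip,T)-[245,130])*4,'spot',(proj(p,sp,T)-[245,130])*4,'wrist tip',(proj(w,tip,W)-[270,120])*4+[400,0],'spot',(proj(w,sp,W)-[270,120])*4+[400,0])
E
python3 m.py d1.png
```

```text
t: 15.55
eef_pos: [0.4876, -0.1002, 0.1707]
orientation: [1.166, 1.238, -1.167]
force: [1.3, -0.1, -0.4]
finger_gap: 0.0251
15.55 [[-0.0015  0.9983  0.0585  0.4876]
 [ 0.0011  0.0585 -0.9983 -0.1002]
 [-1.     -0.0014 -0.0012  0.1707]] 0.02505007790528084 [ 1.26077037 -0.05152187 -0.37094586]
tip [ 0.5184 -0.0983  0.1039] diff [ 0.0120699  -0.00060908 -0.03973012]
scene tip [192.2323485  249.83189029] spot [181.78908034 300.89432698] wrist tip [604.31889155 196.95833515] spot [611.20025927 103.97031009]
```

View pics/d1.png

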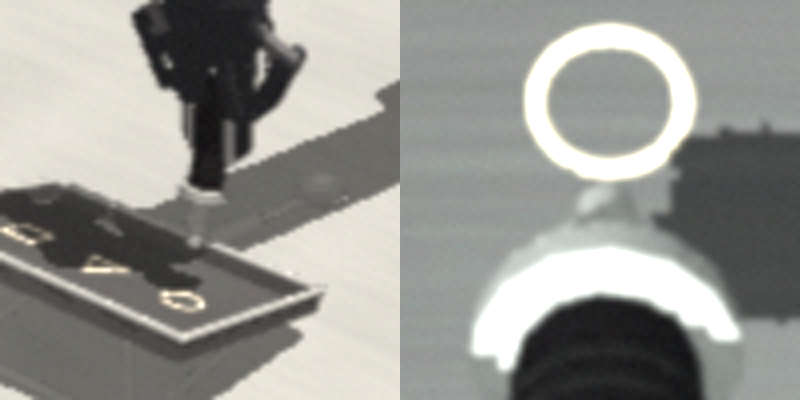

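```bash
python3 -m inch '[[[1,0.3,0.1,0,0],[2,0.6,0.1,0,0],[3,0.9,0.1,0,0],[3,0.9,0.1,0,0],[3,0.9,0.1,0,0]]]'
python3 m.py d2.png
```

```text
t: 16.2
eef_pos: [0.4969, -0.1014, 0.1406]
orientation: [1.166, 1.237, -1.167]
force: [0.2, -1.2, -1.6]
finger_gap: 0.0248
16.2 [[-1.300e-03  9.983e-01  5.790e-02  4.969e-01]
 [ 5.000e-04  5.790e-02 -9.983e-01 -1.014e-01]
 [-1.000e+00 -1.300e-03 -6.000e-04  1.406e-01]] 0.024783050181258516 [ 0.20459103 -1.15075989 -1.6049567 ]
tip [ 0.5277 -0.0996  0.0739] diff [ 0.00277557  0.00067598 -0.00968501]
scene tip [183.30414342 288.26586618] spot [181.78908034 300.89432698] wrist tip [604.31795248 196.95882715] spot [601.48925942 172.03714543]
```

View pics/d2.png

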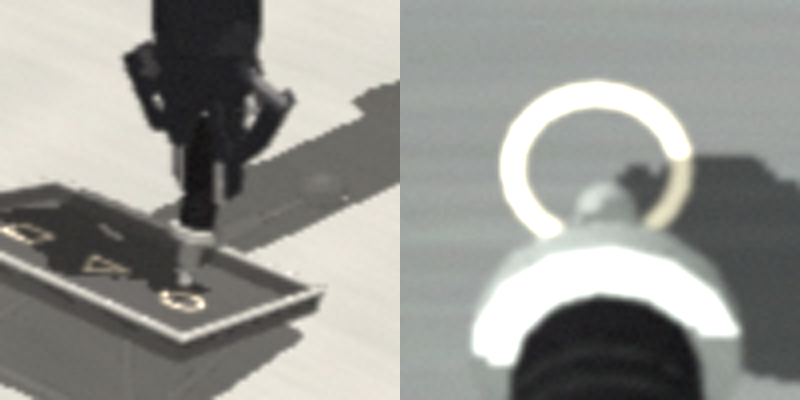

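```bash
python3 -m inch '[[[0.4,0.1,-0.1,0,0],[0.8,0.25,-0.1,0,0],[1.1,0.35,-0.1,0,0],[1.35,0.42,-0.1,0,0],[1.35,0.42,-0.1,0,0],[1.35,0.42,-0.1,0,0]]]'
python3 m.py d3.png; python3 - <<'E'
from h import *
f=[]
for k in range(6): vision.capture('top');f.append(st()['force'])
print(np.mean(f,0))
E
```

```text
t: 16.95
eef_pos: [0.5013, -0.1003, 0.1279]
orientation: [1.167, 1.236, -1.167]
force: [-1.3, -0.3, 0.6]
finger_gap: 0.0248
16.95 [[-2.000e-04  9.983e-01  5.780e-02  5.013e-01]
 [ 1.000e-04  5.780e-02 -9.983e-01 -1.003e-01]
 [-1.000e+00 -2.000e-04 -2.000e-04  1.279e-01]] 0.02476125917933153 [-1.29497737 -0.33089252  0.59850826]
tip [ 0.5322 -0.0985  0.0612] diff [-0.00169848 -0.00035971  0.00298733]
scene tip [180.74941348 305.38170111] spot [181.78908034 300.89432698] wrist tip [604.31726367 196.96002183] spot [605.85352351 210.01548966]
[-0.96493294  0.81565565  0.8634697 ]
```

View pics/d3.png

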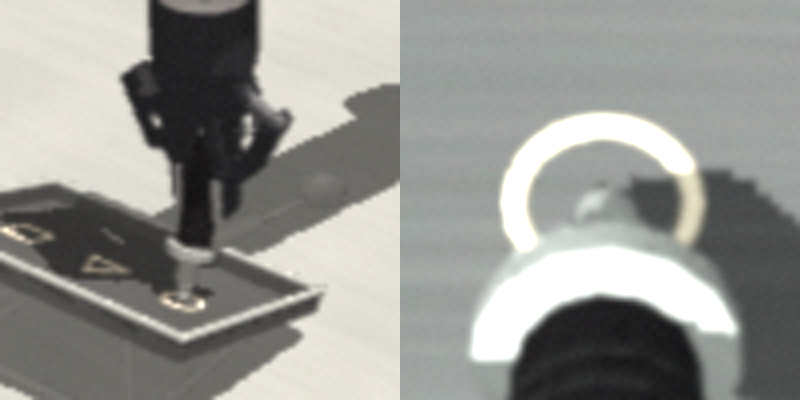

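Contact is on the ring's centre at roughly 2.3 N, about 3–4 mm in. I'll press 3 mm further along the normal.

```bash
python3 -m inch '[[[0.15,0.05,0,0,0],[0.3,0.1,0,0,0],[0.3,0.1,0,0,0],[0.3,0.1,0,0,0],[0.3,0.1,0,0,0],[0.3,0.1,0,0,0],[0.3,0.1,0,0,0]]]'
python3 m.py d4.png; python3 - <<'E'
from h import *
f=[]
for k in range(10): vision.capture('top');f.append(st()['force'])
print(np.mean(f,0),st()['eef_pos'],st()['t'])
E
```

```text
t: 18.1
eef_pos: [0.5022, -0.1003, 0.1248]
orientation: [1.167, 1.236, -1.167]
force: [-0.6, 0.0, 0.9]
finger_gap: 0.0251
18.1 [[ 0.      0.9983  0.0577  0.5022]
 [-0.      0.0577 -0.9983 -0.1003]
 [-1.      0.      0.      0.1248]] 0.025079535868729092 [-0.62063656  0.00104781  0.90752645]
tip [ 0.5332 -0.0985  0.0581] diff [-0.00269816 -0.00038079  0.00607798]
scene tip [179.96852428 309.3627125 ] spot [181.78908034 300.89432698] wrist tip [604.31742913 196.959643  ] spot [605.64912622 219.29100042]
[-0.89044887  0.54523365  1.56969484] [ 0.50224356 -0.10031901  0.12479827] 18.75
```

View pics/d4.png

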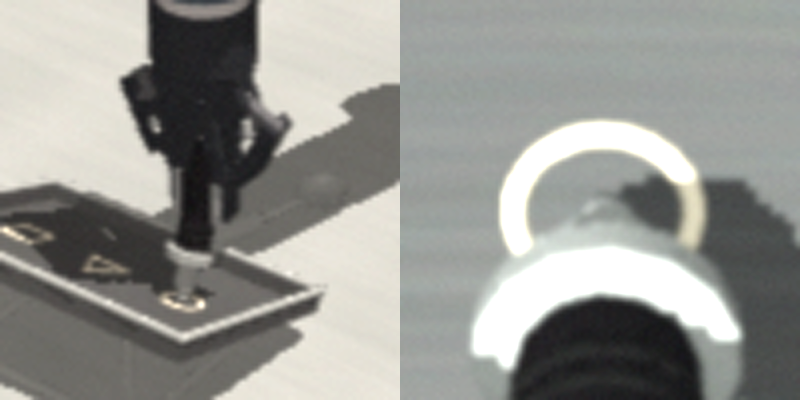

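View pics/t_d4.png

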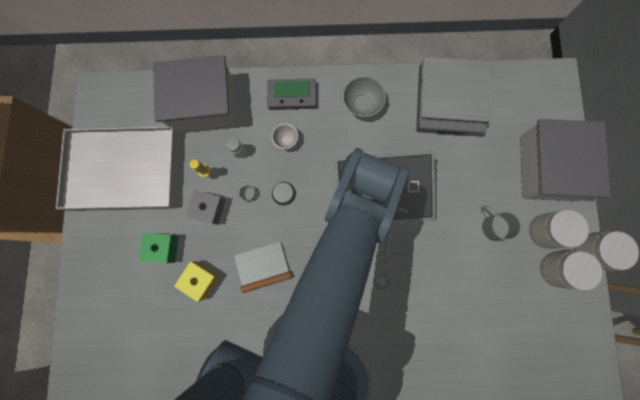

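```bash
python3 -c "
from station import job,telemetry
print(job.finish_job(),telemetry.get_state()['force'])"
```

```text
the job is handed in; nothing more can be done
the job is handed in; nothing more can be done
```

The job is handed in, with the gauge still in the hand and its tip pressed on the ring's centre. No verdict was reported, so what follows rests on my own checks.

- **Zeroing:** I drew the black gauge from the grey holder and pressed it upright within about 2 mm of the zero plate's centre. It held there for just over 1 s at about 3.5 N, with the tip roughly half-way in, and was then lifted clear.
- **Tilt for the slope:** The moves only let the tool turn about its own downward axis. I pivoted the gauge between the pads instead, by catching its tip in the mouth of the holder's hole and shifting the hand. Two fits to the camera images gave 19° and 21°, against the pan's 20°.
- **Pressing on the ring:** At the last check, at 18.75 s, the tip was within about 2 mm of the ring's centre. The force was about 3 N. The tip was 6–7 mm in: just under 6 mm by the force, about 6.5 mm by geometry. The collar had not shifted in the wrist view. From the top view, the bystanders it showed were where they started.

**Doubts:** The two tilt fits put the gauge's position along the hand 2.5 mm and 6.5 mm from where I expected. In the scene camera the tip looked about 4 mm higher than expected. I went by where contact and force appeared. The force readings are noisy, by about 1 N.

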